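# Move the seasoning row to the wooden rack, reversed

## Robot

A 7-joint arm with a two-finger parallel gripper is mounted at the origin on a cart in front of the work surface, level with it; the furniture and walls round the work are solid. World frame = base frame: x ahead of the robot, y to its left, z up, the work surface at z = 0. Lengths are in m, angles in rad, forces in N, time in s.
With the tool pointing down it reaches from about 0.4 to 0.85 m from the base axis. Payload 10.4 kg.
Tool frame: the origin (TCP) lies between the finger pads; the fingertips stand 22 mm ahead of it and the grasp point (between the pads) lies 3 mm ahead of it; z points along the fingers, y is the line along which they close (so a half turn about z gives the same grasp; the last joint's range is limited). The gripper opens to 85 mm and grips with 20 to 120 N. Pads are 22 mm wide; open, the fingers measure 114 mm over their backs; the gripper's body (76 mm by 85 mm) begins 54 mm behind the grasp point. The pads swing forward as they close: fully open they stand 13 mm farther back than shut.
Start: joints at [1.175, 0.332, -0.065, 1.46, 0.022, 1.35, -0.088], TCP at [0.228, -0.582, 0.253] pointing down, gripper open.
Joint ranges: [-2.6, 2.6], [-0.5, 2.12], [-1.47, 1.34], [0.16, 2.42], [-1.27, 4.41], [0.06, 2.06], [-2.6, 2.6]. Speed limits (rad/s): [2.22, 2.22, 2.79, 2.79, 3.14, 3.14, 3.14].

## Interface

Orientations are given as a unit quaternion [x, y, z, w].
In Python, from workcell import manip, camera, ticket, boxes_of, outline_of gives the robot as it stands.
- The arm moves only by the tool carry_out, never from a script. Its argument "deltas" is a list of rows, each a list of 5 numbers: the shift along the tool's x, y, z as a fraction of full scale, then the turn about the tool's z as a fraction of full scale, then the opening, from -1 (shut) to 1 (fully open), so that 0 is half open. In form: [[tx, ty, tz, spin, gripper], ...]. A call has 1 to 20 rows; each row is the pose to reach, as a shift and turn from the pose commanded when the call began, along the tool's axes at that moment; what a row does not reach only later rows make up. Full scale, the value 1, is 150 mm for a shift and 30 degrees for a turn. A row lasts 1/8 s, in which the tool goes at most 62.5 mm and 10.7 degrees, less where a joint would pass 70% of its speed; a pose out of reach is approached as far as the arm can. A call with a number of a shift or a turn outside -1 to 1 is refused whole. A call with a gripper value outside its range is refused whole. The fingers move at their own pace and stop on an object; "force" is the grip in N (left out, the last holds). Time passes only in rows, so rows that repeat a pose let the fingers close. It gives the time, the measured TCP pose, the force, the opening and the grip force at its end, in the units of the state.
- manip.get_obs(): the state, without advancing time (a new reading comes with each control period).
- camera(name): name is "scene" or "top"; returns a dict with "img" (384x512x3 uint8, red, green, blue), "depth" (384x512 float32, m along the optical axis (not along the pixel's ray), 0 where there is no reading), "vertical_fov" (degrees; the focal length in pixels is half the picture's height over the tangent of half this angle, whatever the lens; pixels are square), "cx", "cy" (the principal point, pixels), "R" (3x3) and "t" (3): a world point X has camera coordinates R X + t. Camera axes: x right, y down, z forward; pixel columns grow to the right and rows downward; lengths in m; the calibration is good to about 2 mm. A picture is of the moment at which its call begins.
- ticket.hand_in(): hands the job in; it is judged then, once.
Trained networks look in a picture, given as the dict that the camera call returned (one of the last four; its "shot" number tells which), for a name from the list of things; names that differ only in an ending like _2 or _b are one class to them, and where a whole thing is asked for, a point or a joint stands for the part that bears it (a point fixed in the world has none). Each returns a list of dicts, best first, with "conf" (0 to 1); they miss things now and then, are a little off and sometimes report something else, mostly with a low value. They report only what shows in the picture. A call takes as long as a camera call. They do not tell look-alikes from the thing itself.
- boxes_of(query, picture): "position" ([x, y, z] in m, in world coordinates, good to about 4 mm: the middle of the surface that is visible of it).
- outline_of(query, picture): "region" (384x512 bool, what is visible of it).
The state is a dict: "clock": time; "joint_pos": joint angles; "joint_velocities": joint speeds; "tau": joint torques, N m; "position": TCP position; "ee_rot": TCP orientation; "ft_force": force on the tool from outside, world axes, zero at the start; "torque": the same for the moment, N m; "grip_width": opening from 0.0 (shut) to 1.0 (fully open); "grasp_force": force on a finger pad.
Only numpy, scipy, OpenCV 4.12 (cv2) and the standard library are available. Lean on these libraries where they do the work, as an engineer would, in place of code of your own. Each camera call takes 0.05 s, during which the arm holds its last target. There are 200 camera calls.

## Task

Move the two spice jars, the salt shaker and the pepper mill from the grey rack to the wooden rack in reverse order, so that the row reads right for a cook on the far side: what stands leftmost on the grey rack, seen from the robot, goes rightmost on the wooden one, and so on. Stand each upright in the middle of its own blue place, one to a place, without tipping any over.

Things in the scene. Friction and masses are not known exactly. Their poses are not given: they have to be found in the camera images.
- old_rack: Grey rack with white places; the four things stand on it in any order. 90 mm deep, 276 mm long. Fixed. Origin on the worktop under the middle of the row; y runs along the row to the robot's left, x across it, away from the robot. Round flush places, 52 mm wide, at x = 0, y = +96, +32, -32, -96 mm; deck top at z = 26 mm. Thin rail, top at z = 41 mm, along the far edge (x = +32) and both ends (y = +-132).
- new_rack: Light wooden rack, brass rail, four blue places, empty at the start. 76 mm deep, 276 mm long. Fixed. Origin on the worktop under the middle of the row; y runs along the row to the robot's left, x across it, away from the robot. Round flush places, 52 mm wide, at x = 0, y = +96, +32, -32, -96 mm; deck top at z = 26 mm. Thin rail, top at z = 41 mm, along the far edge (x = +32) and both ends (y = +-132).
- green_jar: Glass spice jar with a black-brown cap (olive green on top) and a dark label with green leaves: upright cylinder 41 mm across, 105 mm tall. Loose, about 0.11 kg. Origin: centre of its underside, z up. It can be gripped anywhere on its side from above, e.g. 60 mm above its underside.
- red_jar: Glass spice jar with a black-brown cap (red and blue on top) and a red-and-blue label: upright cylinder 41 mm across, 105 mm tall. Loose, about 0.11 kg. Origin: centre of its underside, z up. Grip as the other jar.
- salt: Salt shaker, white below with a light grey domed top: round, 44 mm across up to 70 mm high, 34 mm across above, 90 mm tall. Loose, about 0.1 kg. Origin: centre of its underside, z up. Can be gripped 60 mm above its underside.
- mill: Wooden pepper mill with a small brass knob: round, 44 mm across up to 68 mm high, then a 32 mm neck and a 42 mm head, 104 mm tall in all. Loose, about 0.12 kg. Origin: centre of its underside, z up. Can be gripped 60 mm above its underside.
- clip_green_jar: Green plastic label clip, 40 mm long, 5 mm thick, on the front edge of the grey rack in front of the place where the spice jar with the green-and-dark label stood at the start; its centre 41 mm in front of that place's centre. Fixed; it stays with the grey rack and marks the old place. Origin: on the deck, at the clip's middle.
- clip_red_jar: Red plastic label clip, 40 mm long, 5 mm thick, on the front edge of the grey rack in front of the place where the spice jar with the red-and-blue label stood at the start; its centre 41 mm in front of that place's centre. Fixed; it stays with the grey rack and marks the old place. Origin: on the deck, at the clip's middle.
- clip_salt: White plastic label clip, 40 mm long, 5 mm thick, on the front edge of the grey rack in front of the place where the salt shaker stood at the start; its centre 41 mm in front of that place's centre. Fixed; it stays with the grey rack and marks the old place. Origin: on the deck, at the clip's middle.
- clip_mill: Yellow plastic label clip, 40 mm long, 5 mm thick, on the front edge of the grey rack in front of the place where the pepper mill stood at the start; its centre 41 mm in front of that place's centre. Fixed; it stays with the grey rack and marks the old place. Origin: on the deck, at the clip's middle.
Not all that is in view belongs to the job. What is shaped like the mill but pink is not meant.

How it is judged:
At the end, for the whole second after the job is handed in: Each of the four stands upright (within 0.1 rad) and at rest on the deck of the wooden rack, within 12 mm in x and in y of the centre of the place that mirrors its starting place on the grey rack (first from the left becomes first from the right, and so on; the label clips mark the starting places) (((y of clip_green_jar in the frame of old_rack between 0.076 and 0.116 m and y of green_jar in the frame of new_rack between -0.108 and -0.084 m) or (y of clip_green_jar in the frame of old_rack between 0.012 and 0.052 m and y of green_jar in the frame of new_rack between -0.044 and -0.02 m) or (y of clip_green_jar in the frame of old_rack between -0.052 and -0.012 m and y of green_jar in the frame of new_rack between 0.02 and 0.044 m) or (y of clip_green_jar in the frame of old_rack between -0.116 and -0.076 m and y of green_jar in the frame of new_rack between 0.084 and 0.108 m)) and x of green_jar in the frame of new_rack between -0.012 and 0.012 m and z of green_jar in the frame of new_rack between 0.02 and 0.032 m and angle between each of green_jar, red_jar, salt, mill's own z axis and vertical below 0.1 rad and linear speed of each of green_jar, red_jar, salt, mill below 0.02 m/s and angular speed of each of green_jar, red_jar, salt, mill below 0.2 rad/s and ((y of clip_red_jar in the frame of old_rack between 0.076 and 0.116 m and y of red_jar in the frame of new_rack between -0.108 and -0.084 m) or (y of clip_red_jar in the frame of old_rack between 0.012 and 0.052 m and y of red_jar in the frame of new_rack between -0.044 and -0.02 m) or (y of clip_red_jar in the frame of old_rack between -0.052 and -0.012 m and y of red_jar in the frame of new_rack between 0.02 and 0.044 m) or (y of clip_red_jar in the frame of old_rack between -0.116 and -0.076 m and y of red_jar in the frame of new_rack between 0.084 and 0.108 m)) and x of red_jar in the frame of new_rack between -0.012 and 0.012 m and z of red_jar in the frame of new_rack between 0.02 and 0.032 m and ((y of clip_salt in the frame of old_rack between 0.076 and 0.116 m and y of salt in the frame of new_rack between -0.108 and -0.084 m) or (y of clip_salt in the frame of old_rack between 0.012 and 0.052 m and y of salt in the frame of new_rack between -0.044 and -0.02 m) or (y of clip_salt in the frame of old_rack between -0.052 and -0.012 m and y of salt in the frame of new_rack between 0.02 and 0.044 m) or (y of clip_salt in the frame of old_rack between -0.116 and -0.076 m and y of salt in the frame of new_rack between 0.084 and 0.108 m)) and x of salt in the frame of new_rack between -0.012 and 0.012 m and z of salt in the frame of new_rack between 0.02 and 0.032 m and ((y of clip_mill in the frame of old_rack between 0.076 and 0.116 m and y of mill in the frame of new_rack between -0.108 and -0.084 m) or (y of clip_mill in the frame of old_rack between 0.012 and 0.052 m and y of mill in the frame of new_rack between -0.044 and -0.02 m) or (y of clip_mill in the frame of old_rack between -0.052 and -0.012 m and y of mill in the frame of new_rack between 0.02 and 0.044 m) or (y of clip_mill in the frame of old_rack between -0.116 and -0.076 m and y of mill in the frame of new_rack between 0.084 and 0.108 m)) and x of mill in the frame of new_rack between -0.012 and 0.012 m and z of mill in the frame of new_rack between 0.02 and 0.032 m); the robot touches nothing.
It fails at once if the spice jar with the green-and-dark label is tipped over (angle between green_jar's own z axis and vertical above 0.7 rad).
It fails at once if the spice jar with the red-and-blue label is tipped over (angle between red_jar's own z axis and vertical above 0.7 rad).
It fails at once if the salt shaker is tipped over (angle between salt's own z axis and vertical above 0.7 rad).
It fails at once if the pepper mill is tipped over (angle between mill's own z axis and vertical above 0.7 rad).
It also fails if it takes over 109 s, if anything falls off the work surface, if the arm or the gripper's body presses on something with over 40 N, if the wrist force passes 120 N, or if a joint passes its speed limit or range.

## Working session

There is one attempt and no reset: what is moved stays moved. The work goes in short steps, Python scripts to look and compute and a tool call to move; the robot and the scene stay as the last step left them, time stands still between calls to the robot, and variables do not carry over. Pictures are saved under pics/ and viewed, at most 14 in all, crops included, and the job is handed in when it is done.

Besides the shell and the picture viewer there is one more tool, called after "Request:" in YAML: its name, and indented under it one key for each argument. carry_out: Moves the arm, as the interface text tells. Its arguments: {"type":"object","properties":{"deltas":{"type":"array","items":{"type":"array","items":{"type":"number"}}},"force":{"type":"number"}},"required":["deltas"]}

```bash
mkdir -p pics; cat > h.py <<'E'
import numpy as np, cv2
from workcell import manip, camera, ticket, boxes_of, outline_of
def f(p): return p['img'].shape[0]/2/np.tan(np.radians(p['vertical_fov'])/2)
def world(p):
    d=p['depth']; v,u=np.indices(d.shape)
    c=np.stack([(u-p['cx'])/f(p)*d,(v-p['cy'])/f(p)*d,d],-1)
    return (c-p['t'])@p['R']
def pix(p,X):
    c=p['R']@np.array(X)+p['t']; return c[:2]/c[2]*f(p)+[p['cx'],p['cy']]
def save(p,n,crop=None,s=1):
    im=p['img'][:,:,::-1]
    if crop: im=im[crop[1]:crop[3],crop[0]:crop[2]]
    cv2.imwrite('pics/'+n,cv2.resize(im,None,fx=s,fy=s,interpolation=cv2.INTER_CUBIC))
E
python3 - <<'E'
from h import *
s=manip.get_obs(); print(s['clock'],s['position'],s['ee_rot'],s['grip_width'])
for n in('scene','top'):
    p=camera(n); save(p,n+'0.png',s=1.5); W=world(p)
    print(n,(-p['R'].T@p['t']).round(3))
    for q in['old_rack','new_rack','green_jar','red_jar','salt','mill','clip_green_jar','clip_red_jar','clip_salt','clip_mill']:
        print(q,[(np.round(b['position'],3).tolist(),round(b['conf'],2),pix(p,b['position']).round().tolist()) for b in boxes_of(q,p)[:3]])
E
```

```text
0.0 [ 0.22750226 -0.58174758  0.25252437] [ 9.82674603e-01  1.85337833e-01 -1.59702535e-04 -6.98105693e-04] 0.9982208940603745
scene [-0.089 -0.572  0.547]
old_rack [([0.595, -0.302, 0.025], 0.61, [313.0, 190.0])]
new_rack [([0.434, -0.174, 0.024], 0.59, [205.0, 219.0])]
green_jar [([0.616, -0.242, 0.088], 0.82, [289.0, 146.0])]
red_jar [([0.638, -0.182, 0.095], 0.69, [265.0, 131.0])]
salt [([0.599, -0.299, 0.073], 0.87, [314.0, 166.0])]
mill [([0.452, -0.364, 0.058], 0.97, [314.0, 232.0]), ([0.574, -0.361, 0.084], 0.69, [343.0, 177.0])]
clip_green_jar [([0.585, -0.219, 0.028], 0.78, [270.0, 179.0])]
clip_red_jar [([0.608, -0.154, 0.026], 0.61, [246.0, 166.0])]
clip_salt [([0.569, -0.278, 0.033], 0.53, [295.0, 190.0])]
clip_mill []
top [ 0.405 -0.248  0.897]
old_rack [([0.608, -0.265, 0.026], 0.88, [273.0, 143.0])]
new_rack [([0.444, -0.152, 0.026], 0.74, [218.0, 224.0]), ([0.567, -0.278, 0.03], 0.64, [280.0, 162.0]), ([0.546, -0.338, 0.03], 0.27, [310.0, 172.0])]
green_jar [([0.626, -0.23, 0.135], 0.74, [254.0, 120.0])]
red_jar [([0.644, -0.176, 0.13], 0.76, [225.0, 111.0]), ([0.599, -0.288, 0.109], 0.16, [286.0, 137.0])]
salt [([0.6, -0.291, 0.108], 0.78, [288.0, 137.0])]
mill [([0.583, -0.349, 0.12], 0.84, [321.0, 144.0]), ([0.458, -0.355, 0.093], 0.76, [324.0, 214.0])]
clip_green_jar [([0.593, -0.217, 0.027], 0.64, [250.0, 150.0])]
clip_red_jar [([0.616, -0.155, 0.029], 0.47, [219.0, 140.0])]
clip_salt [([0.641, -0.175, 0.13], 0.66, [224.0, 113.0]), ([0.567, -0.278, 0.032], 0.55, [280.0, 162.0]), ([0.545, -0.341, 0.034], 0.37, [312.0, 172.0])]
clip_mill [([0.544, -0.342, 0.031], 0.6, [312.0, 173.0])]
```

View pics/scene0.png

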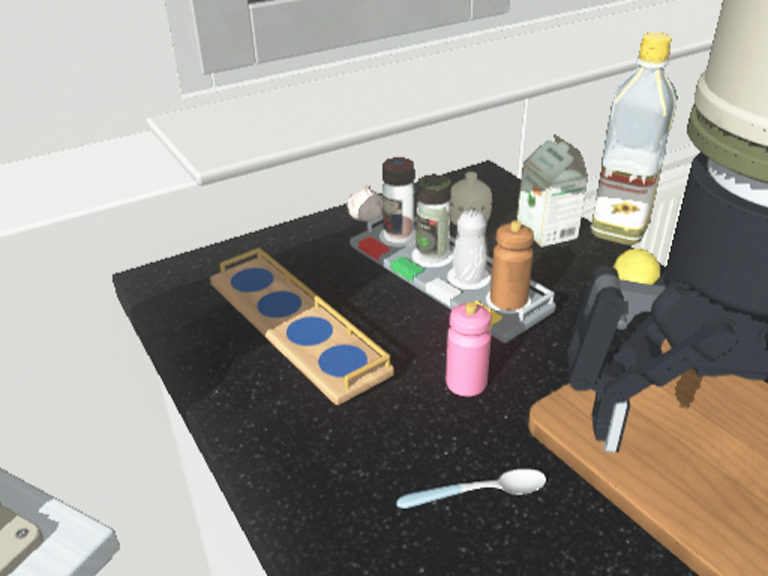

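View pics/top0.png

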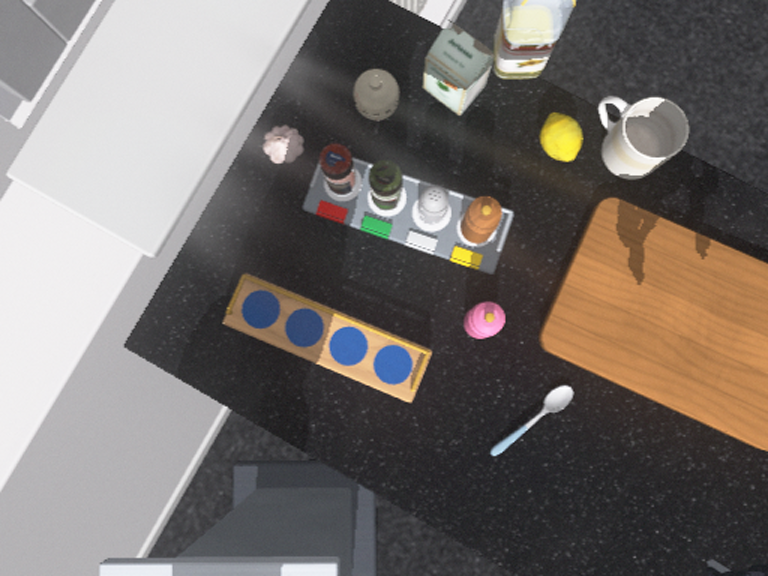

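Scene view: the grey rack holds, from the left, red jar (398,200), green jar (433,220), salt (470,245) and mill (511,265). The matching clips stand in front of them and the wooden rack is empty. What could be taken for the mill: the brown mill at (511,265), which I choose, or the pink look-alike at (468,350). The grey-beige pot at (470,195) could be taken for the salt.

Next I'll measure the racks and check the choice in a crop.

```bash
cat >> h.py <<'E'
def inv_plane(p,u,v,z):
    r=p['R'].T@np.array([(u-p['cx'])/f(p),(v-p['cy'])/f(p),1]); c=-p['R'].T@p['t']
    return c+r*(z-c[2])/r[2]
def blue(p):
    h=cv2.cvtColor(p['img'],cv2.COLOR_RGB2HSV); m=cv2.inRange(h,(100,150,60),(125,255,255))
    n,l,s,c=cv2.connectedComponentsWithStats(m)
    return [(s[i,4],inv_plane(p,*c[i],.026)) for i in range(1,n) if s[i,4]>200]
E
python3 - <<'E'
from h import *
for n in('top','scene'):
    p=camera(n); print(n)
    for a,c in blue(p): print('blue',a,c.round(4))
    W=world(p)
    for q in['red_jar','green_jar','salt','mill']:
        r=outline_of(q,p)
        for o in r[:2]:
            w=W[o['region']&(p['depth']>0)]; z=np.percentile(w[:,2],97)
            top=w[w[:,2]>z-.012]
            # circle fit of side points
            s=w[(w[:,2]>.04)&(w[:,2]<.09)]
            A=np.c_[2*s[:,:2],np.ones(len(s))]; x=np.linalg.lstsq(A,(s[:,:2]**2).sum(1),rcond=None)[0]
            R=np.sqrt(max(0,x[2]+x[0]**2+x[1]**2))
            print(q,round(o['conf'],2),'ztop',z.round(3),'topmid',((top.min(0)+top.max(0))/2).round(4),'fit',x[:2].round(4),R.round(4),len(s))
    h=cv2.cvtColor(p['img'],cv2.COLOR_RGB2HSV)
    if n=='top':
        save(p,'c1.png',(190,80,360,200),4)
        hi=(W[...,2]>.15)&(p['depth']>0)&(W[...,2]<.7); 
        for lo,hh in((.1,.2),(.2,.4),(.4,.7)):
            m=(W[...,2]>lo)&(W[...,2]<hh); print(lo,m.sum(),W[m].min(0).round(2),W[m].max(0).round(2))
E
```

```text
top
blue 471 [ 0.4323 -0.1792  0.026 ]
blue 474 [ 0.407  -0.2382  0.026 ]
red_jar 0.67 ztop 0.133 topmid [ 0.6531 -0.175   0.128 ] fit [ 0.6538 -0.1743] 0.0199 142
green_jar 0.61 ztop 0.133 topmid [ 0.6314 -0.2336  0.1286] fit [ 0.6317 -0.2342] 0.02 122
salt 0.56 ztop 0.116 topmid [ 0.6103 -0.294   0.1118] fit [ 0.6078 -0.2942] 0.0173 159
salt 0.56 ztop 0.034 topmid [ 0.5479 -0.3399  0.0286] fit [0. 0.] 0.0 0
mill 0.94 ztop 0.104 topmid [ 0.4618 -0.3575  0.0994] fit [ 0.4615 -0.3571] 0.0204 94
mill 0.68 ztop 0.129 topmid [ 0.5874 -0.3543  0.1245] fit [ 0.5882 -0.3545] 0.0218 126
0.1 25886 [ 0.46 -0.46  0.1 ] [0.88 0.26 0.2 ]
0.2 2115 [ 0.21 -0.56  0.2 ] [0.82 0.19 0.32]Traceback (most recent call last):
  File "<stdin>", line 21, in <module>
    return umr_minimum(a, axis, None, out, keepdims, initial, where)
ValueError: zero-size array to reduction operation minimum which has no identity
```

View pics/c1.png

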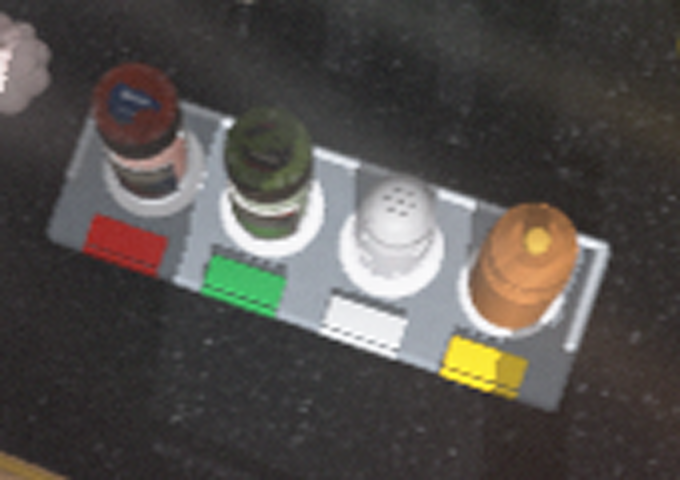

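Crop: red jar, green jar, salt and brown mill stand left to right at crop pixels (138,100), (270,150), (397,215) and (525,260), each behind its red, green, white or yellow clip. So the choice holds. Next I need the wooden rack and the obstacles.

```bash
sed -i 's/(100,150,60),(125,255,255)/(98,120,40),(130,255,255)/' h.py
python3 - <<'E'
from h import *
for n in('top','scene'):
    p=camera(n); print(n); W=world(p)
    B=np.array([c for a,c in blue(p)]); print(B.round(4))
    if n=='top':
        if len(B)>=2:
            c,u=B.mean(0),np.linalg.svd(B[:,:2]-B[:,:2].mean(0))[2][0]; print(c,u,np.degrees(np.arctan2(-u[0],u[1])))
        m=(W[...,2]>.1)&(W[...,1]>-.15)&(p['depth']>0); 
        for x in np.arange(.4,.9,.05):
            k=m&(abs(W[...,0]-x)<.02)
            if k.any(): print(x.round(2),k.sum(),'ymin',W[k][:,1].min().round(3),'z',np.percentile(W[k][:,2],[5,50,95]).round(3))
        for q in['old_rack','new_rack']:
            for o in outline_of(q,p)[:1]:
                w=W[o['region']&(p['depth']>0)]; w=w[(w[:,2]>.02)&(w[:,2]<.045)]
                r=cv2.minAreaRect((w[:,:2]*1000).astype(np.float32)); print(q,r)
E
```

```text
top
[[ 0.4827 -0.0621  0.026 ]
 [ 0.4574 -0.1207  0.026 ]
 [ 0.4321 -0.1795  0.026 ]
 [ 0.4067 -0.2382  0.026 ]]
[ 0.4447373  -0.15012054  0.026     ] [-0.39590265 -0.91829249] 156.67771838468997
0.55 367 ymin 0.036 z [0.106 0.114 0.117]
0.6 1652 ymin 0.006 z [0.111 0.115 0.117]
0.65 2850 ymin -0.021 z [0.112 0.115 0.117]
0.7 3309 ymin -0.05 z [0.112 0.115 0.145]
0.75 4219 ymin -0.081 z [0.113 0.116 0.248]
0.8 3833 ymin -0.109 z [0.113 0.116 0.236]
0.85 2916 ymin -0.138 z [0.112 0.115 0.127]
old_rack ((612.6914672851562, -261.3917236328125), (276.0733337402344, 88.09429931640625), 70.22386169433594)
new_rack ((444.42547607421875, -151.4703369140625), (274.33526611328125, 75.95626068115234), 66.65367889404297)
scene
[[ 0.4826 -0.061   0.026 ]
 [ 0.457  -0.1199  0.026 ]
 [ 0.4315 -0.1789  0.026 ]
 [ 0.4066 -0.2366  0.026 ]]
```

Request:
carry_out:
  deltas:
    - [0.2,0,0,-0.2,1]
    - [0.4,0,0,-0.4,1]
    - [0.6,0,0,-0.6,1]
    - [0.8,0,0,-0.8,1]
    - [1,0,0,-1,1]
    - [1,0,0,-1,1]
  force: 40

```text
clock: 2.3
position: [0.3701, -0.5257, 0.2532]
ee_rot: [0.9, 0.436, 0.001, -0.0]
ft_force: [-0.2, 0.4, -0.9]
grip_width: 0.999
grasp_force: 0.0
```

Request:
carry_out:
  deltas:
    - [0.2,0.08,0,-0.12,1]
    - [0.4,0.17,0,-0.24,1]
    - [0.6,0.26,0,-0.36,1]
    - [0.8,0.34,0,-0.5,1]
    - [1,0.43,0,-0.62,1]
    - [1,0.43,0,-0.62,1]

```text
clock: 3.05
position: [0.5152, -0.447, 0.2529]
ee_rot: [0.817, 0.577, 0.001, -0.0]
ft_force: [-0.8, -0.7, 0.1]
grip_width: 1.005
grasp_force: 0.0
```

```bash
cat >> h.py <<'E'
OLD=dict(red=(.654,-.1743),green=(.632,-.234),salt=(.609,-.2943),mill=(.588,-.3545))
NEW=dict(mill=(.4827,-.0617),salt=(.4573,-.1205),green=(.4320,-.1793),red=(.4066,-.2376))
def plan(xy,z,yaw=70.0):
    from scipy.spatial.transform import Rotation as T
    s=manip.get_obs(); M=T.from_quat(s['ee_rot']).as_matrix()
    d=M.T@(np.array([*xy,z])-s['position'])/.15
    y=np.degrees(np.arctan2(M[1,0],M[0,0]))
    print('t',round(s['clock'],2),'pos',s['position'].round(4),'yaw',y.round(2),'tilt',M[:,2].round(4),'delta',d.round(3),'spin',round(-(yaw-y)/30,3),'w',round(s['grip_width'],3),'g',s['grasp_force'],'F',np.round(s['ft_force'],1))
E
python3 -c "
from h import *
plan(OLD['mill'],.25)"
```

```text
t 3.05 pos [ 0.5152 -0.447   0.2529] yaw 70.43 tilt [ 0.0011  0.0019 -1.    ] delta [0.744 0.25  0.021] spin 0.014 w 1.005 g 0.0 F [-0.8 -0.7  0.1]
```

Request:
carry_out:
  deltas:
    - [0.25,0.08,0.1,0,1]
    - [0.5,0.17,0.2,0,1]
    - [0.74,0.25,0.3,0,1]
    - [0.74,0.25,0.3,0,1]
    - [0.74,0.25,0.3,0,1]

```text
clock: 3.68
position: [0.5844, -0.3599, 0.2084]
ee_rot: [0.819, 0.573, -0.0, 0.0]
ft_force: [-0.4, -1.1, 0.3]
grip_width: 0.999
grasp_force: 0.0
```

```bash
python3 - <<'E'
from h import *
plan(OLD['mill'],.091)
p=camera('scene'); save(p,'s1.png',(200,60,420,260),3)
E
```

```text
t 3.67 pos [ 0.5844 -0.3599  0.2084] yaw 69.96 tilt [-4.e-04 -9.e-04 -1.e+00] delta [0.043 0.01  0.783] spin -0.001 w 0.999 g 0.0 F [-0.4 -1.1  0.3]
```

View pics/s1.png

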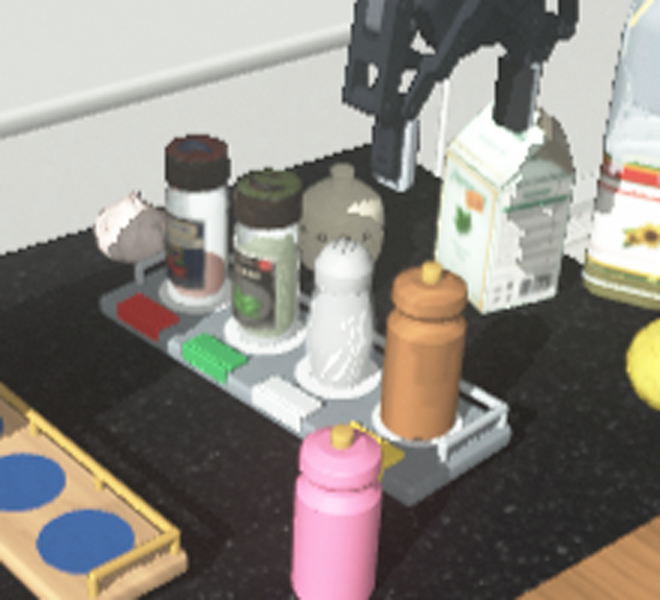

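The fingers straddle the mill at crop pixel (425,360), front to back. The carton and pot stand behind the rack, so I'll check the clearance for the far finger.

```bash
python3 - <<'E'
from h import *
ex=np.array([np.cos(np.radians(-20)),np.sin(np.radians(-20))]); ey=np.array([-ex[1],ex[0]])
for n in('scene','top'):
    p=camera(n); W=world(p); ok=(p['depth']>0)&(W[...,2]>.05)&(W[...,2]<.19)
    for k,c in OLD.items():
        d=W[...,:2]-c; a=d@ex; b=d@ey
        m=ok&(a>.03)&(a<.12)&(abs(b)<.045)
        print(n,k,m.sum(),np.percentile(a[m],[1,10,50]).round(3) if m.any() else '', W[m][:,2].max().round(3) if m.any() else '')
E
```

```text
scene red 51 [0.109 0.112 0.116] 0.059
scene green 1 [0.116 0.116 0.116] 0.051
scene salt 0  
scene mill 0  
top red 85 [0.11  0.111 0.115] 0.061
top green 4 [0.117 0.117 0.118] 0.053
top salt 0  
top mill 0
```

Request:
carry_out:
  deltas:
    - [0,0,0.1,0,0.7]
    - [0,0,0.2,0,0.7]
    - [0,0,0.3,0,0.7]
    - [0,0,0.3,0,0.7]

```text
clock: 4.32
position: [0.5838, -0.3587, 0.1611]
ee_rot: [0.819, 0.573, -0.001, -0.001]
ft_force: [0.4, -0.2, 0.1]
grip_width: 0.848
grasp_force: 0.0
```

```bash
python3 -c "
from h import *
plan(OLD['mill'],.091)"
```

```text
t 4.33 pos [ 0.5838 -0.3587  0.1611] yaw 69.96 tilt [-0.0028  0.0016 -1.    ] delta [0.036 0.018 0.468] spin -0.001 w 0.848 g 0.0 F [ 0.4 -0.2  0.1]
```

Request:
carry_out:
  deltas:
    - [0.04,0.02,0.1,0,0.7]
    - [0.04,0.02,0.2,0,0.7]
    - [0.04,0.02,0.3,0,0.7]
    - [0.04,0.02,0.4,0,0.7]
    - [0.04,0.02,0.47,0,0.7]
    - [0.04,0.02,0.47,0,0.7]
    - [0.04,0.02,0.47,0,0.7]

```text
clock: 5.2
position: [0.5899, -0.3547, 0.0934]
ee_rot: [0.819, 0.573, 0.0, 0.0]
ft_force: [0.5, 0.3, 0.3]
grip_width: 0.852
grasp_force: 0.0
```

Request:
carry_out:
  deltas:
    - [0,0,0,0,0.4]
    - [0,0,0,0,0.2]
    - [0,0,0,0,0]
    - [0,0,0,0,-0.2]
    - [0,0,0,0,-0.4]
    - [0,0,0,0,-0.4]
    - [0,0,0,0,-0.4]
    - [0,0,0,0,-0.4]
  force: 30

```text
clock: 6.2
position: [0.5897, -0.3546, 0.0934]
ee_rot: [0.819, 0.573, 0.0, 0.0]
ft_force: [-1.4, 0.8, 6.0]
grip_width: 0.504
grasp_force: 30.0
```

```bash
python3 -c "
from h import *
plan(OLD['mill'],.091)"
```

```text
t 6.2 pos [ 0.5897 -0.3546  0.0934] yaw 69.96 tilt [ 5.e-04 -4.e-04 -1.e+00] delta [-0.003 -0.011  0.016] spin -0.001 w 0.504 g 29.99738829326816 F [-1.4  0.8  6. ]
```

Request:
carry_out:
  deltas:
    - [0,0,-0.1,0,-0.4]
    - [0,0,-0.25,0,-0.4]
    - [0,0,-0.4,0,-0.4]
    - [0,0,-0.6,0,-0.4]
    - [0,0,-0.8,0,-0.4]
    - [0,0,-0.85,0,-0.4]
    - [0,0,-0.85,0,-0.4]

```text
clock: 7.08
position: [0.5895, -0.3545, 0.2202]
ee_rot: [0.819, 0.573, -0.0, 0.0]
ft_force: [-0.4, 0.4, -1.8]
grip_width: 0.504
grasp_force: 30.9
```

```bash
python3 -c "
from h import *
plan(NEW['mill'],.22,66.7)"
```

```text
t 7.08 pos [ 0.5895 -0.3545  0.2202] yaw 69.96 tilt [ 1.e-04 -2.e-04 -1.e+00] delta [ 1.590e+00 -1.338e+00  1.000e-03] spin 0.109 w 0.504 g 30.87091406516265 F [-0.4  0.4 -1.8]
```

Request:
carry_out:
  deltas:
    - [0.08,-0.1,0,0,-0.4]
    - [0.2,-0.24,0,0.02,-0.4]
    - [0.35,-0.4,0,0.04,-0.4]
    - [0.5,-0.55,0,0.06,-0.4]
    - [0.65,-0.7,0,0.08,-0.4]
    - [0.75,-0.85,0,0.1,-0.4]
    - [0.8,-1,0,0.11,-0.4]
    - [0.8,-1,0,0.11,-0.4]

```text
clock: 8.07
position: [0.4885, -0.1894, 0.2192]
ee_rot: [0.835, 0.55, -0.001, -0.001]
ft_force: [0.5, -0.9, -0.3]
grip_width: 0.503
grasp_force: 31.0
```

```bash
python3 -c "
from h import *
plan(NEW['mill'],.22,66.7)"
```

```text
t 8.07 pos [ 0.4885 -0.1894  0.2192] yaw 66.72 tilt [-2.e-03  2.e-04 -1.e+00] delta [ 0.767 -0.372 -0.005] spin 0.001 w 0.503 g 30.993117983161937 F [ 0.5 -0.9 -0.3]
```

Request:
carry_out:
  deltas:
    - [0.15,-0.07,0,0,-0.4]
    - [0.3,-0.15,0,0,-0.4]
    - [0.45,-0.22,0,0,-0.4]
    - [0.6,-0.3,0,0,-0.4]
    - [0.77,-0.37,0.1,0,-0.4]
    - [0.77,-0.37,0.2,0,-0.4]
    - [0.77,-0.37,0.3,0,-0.4]
    - [0.77,-0.37,0.4,0,-0.4]
    - [0.77,-0.37,0.4,0,-0.4]
    - [0.77,-0.37,0.4,0,-0.4]

```text
clock: 9.32
position: [0.4848, -0.0627, 0.1606]
ee_rot: [0.836, 0.549, 0.0, 0.0]
ft_force: [0.3, -0.3, -0.8]
grip_width: 0.507
grasp_force: 31.0
```

```bash
python3 -c "
from h import *
plan(NEW['mill'],.0945,66.7)"
```

```text
t 9.32 pos [ 0.4848 -0.0627  0.1606] yaw 66.63 tilt [ 4.e-04 -1.e-04 -1.e+00] delta [ 0.    -0.016  0.441] spin -0.002 w 0.507 g 30.98582351929508 F [ 0.3 -0.3 -0.8]
```

Request:
carry_out:
  deltas:
    - [0,-0.01,0.1,0,-0.4]
    - [0,-0.01,0.2,0,-0.4]
    - [0,-0.01,0.3,0,-0.4]
    - [0,-0.01,0.36,0,-0.4]
    - [0,-0.01,0.4,0,-0.4]
    - [0,-0.01,0.43,0,-0.4]
    - [0,-0.01,0.44,0,-0.4]
    - [0,-0.01,0.44,0,-0.4]

```text
clock: 10.32
position: [0.4833, -0.0618, 0.0945]
ee_rot: [0.836, 0.549, 0.0, 0.0]
ft_force: [0.2, -0.0, -1.2]
grip_width: 0.501
grasp_force: 31.0
```

Request:
carry_out:
  deltas:
    - [0,0,0,0,-0.1]
    - [0,0,0,0,0.1]
    - [0,0,0,0,0.3]
    - [0,0,0,0,0.5]
    - [0,0,0,0,0.6]
    - [0,0,0,0,0.6]
    - [0,0,-0.1,0,0.6]
    - [0,0,-0.25,0,0.6]
    - [0,0,-0.45,0,0.6]
    - [0,0,-0.65,0,0.6]
    - [0,0,-0.8,0,0.6]
    - [0,0,-0.8,0,0.6]

```text
clock: 11.82
position: [0.4842, -0.0617, 0.2168]
ee_rot: [0.835, 0.55, 0.001, 0.002]
ft_force: [0.1, -0.2, -0.2]
grip_width: 0.8
grasp_force: 0.0
```

```bash
cat >> h.py <<'E'
def chk(name):
    ex=np.array([np.cos(np.radians(-23.3)),np.sin(np.radians(-23.3))]); ey=np.array([-ex[1],ex[0]])
    for n in('scene','top'):
        p=camera(n); W=world(p); d=W[...,:2]-NEW[name]
        m=(p['depth']>0)&(W[...,2]>.045)&(W[...,2]<.085)&(np.hypot(d[...,0],d[...,1])<.032)
        s=W[m][:,:2]
        if len(s)<20: print(n,'few',len(s)); continue
        A=np.c_[2*s,np.ones(len(s))]; x=np.linalg.lstsq(A,(s**2).sum(1),rcond=None)[0]
        e=x[:2]-NEW[name]; mm=(p['depth']>0)&(np.hypot(d[...,0],d[...,1])<.03)
        print(n,name,'err rack xy',(e@ex).round(4),(e@ey).round(4),'r',np.sqrt(x[2]+x[:2]@x[:2]).round(4),len(s),'top z',np.percentile(W[mm][:,2],99).round(3))
    return p
E
python3 -c "
from h import *
chk('mill'); plan(OLD['salt'],.22)"
```

```text
scene mill err rack xy -0.0013 -0.0001 r 0.021 473 top z 0.314
top mill err rack xy -0.0003 -0.0004 r 0.0219 99 top z 0.595
t 11.93 pos [ 0.4831 -0.0617  0.2145] yaw 66.66 tilt [ 4.e-04 -3.e-04 -1.e+00] delta [-1.091  1.385 -0.036] spin -0.111 w 0.803 g 0.0 F [ 0.1 -0.3 -0.2]
```

Request:
carry_out:
  deltas:
    - [-0.14,0.18,0,-0.03,0.7]
    - [-0.3,0.36,0,-0.06,0.7]
    - [-0.45,0.57,0,-0.08,0.7]
    - [-0.62,0.79,0,-0.1,0.7]
    - [-0.79,1,0,-0.11,0.7]

```text
clock: 12.55
position: [0.5741, -0.231, 0.2131]
ee_rot: [0.819, 0.573, -0.0, -0.001]
ft_force: [0.5, 0.4, -0.3]
grip_width: 0.847
grasp_force: 0.0
```

Request:
carry_out:
  deltas:
    - [-0.15,0.18,0,0,0.7]
    - [-0.29,0.36,0.1,0,0.7]
    - [-0.29,0.36,0.25,0,0.7]
    - [-0.29,0.36,0.25,0,0.7]
    - [-0.29,0.36,0.25,0,0.7]

```text
clock: 13.18
position: [0.6099, -0.2889, 0.1773]
ee_rot: [0.819, 0.574, 0.0, -0.0]
ft_force: [0.3, 0.4, 0.1]
grip_width: 0.852
grasp_force: 0.0
```

```bash
python3 -c "
from h import *
plan(OLD['salt'],.091)"
```

```text
t 13.18 pos [ 0.6099 -0.2889  0.1773] yaw 70.0 tilt [ 2.e-04  2.e-04 -1.e+00] delta [-0.036  0.007  0.575] spin -0.0 w 0.852 g 0.0 F [0.3 0.4 0.1]
```

Request:
carry_out:
  deltas:
    - [-0.03,0.01,0.12,0,0.7]
    - [-0.03,0.01,0.25,0,0.7]
    - [-0.03,0.01,0.37,0,0.7]
    - [-0.03,0.01,0.48,0,0.7]
    - [-0.03,0.01,0.58,0,0.7]
    - [-0.03,0.01,0.58,0,0.7]
    - [-0.03,0.01,0.58,0,0.7]

```text
clock: 14.05
position: [0.61, -0.2942, 0.0904]
ee_rot: [0.819, 0.573, 0.0, 0.0]
ft_force: [0.6, 0.1, 0.0]
grip_width: 0.849
grasp_force: 0.0
```

Request:
carry_out:
  deltas:
    - [0,0,0,0,0.4]
    - [0,0,0,0,0.2]
    - [0,0,0,0,0]
    - [0,0,0,0,-0.2]
    - [0,0,0,0,-0.4]
    - [0,0,0,0,-0.4]
    - [0,0,0,0,-0.4]
    - [0,0,0,0,-0.4]

```text
clock: 15.05
position: [0.6098, -0.2942, 0.0904]
ee_rot: [0.819, 0.573, 0.0, 0.0]
ft_force: [-1.7, 0.9, 6.1]
grip_width: 0.426
grasp_force: 30.1
```

```bash
python3 -c "
from h import *
plan(OLD['salt'],.089)"
```

```text
t 15.05 pos [ 0.6098 -0.2942  0.0904] yaw 69.96 tilt [ 6.e-04 -4.e-04 -1.e+00] delta [-0.002 -0.005  0.009] spin -0.001 w 0.426 g 30.1352764852345 F [-1.7  0.9  6.1]
```

Request:
carry_out:
  deltas:
    - [0,0,-0.1,0,-0.5]
    - [0,0,-0.25,0,-0.5]
    - [0,0,-0.4,0,-0.5]
    - [0,0,-0.6,0,-0.5]
    - [0,0,-0.8,0,-0.5]
    - [0,0,-0.87,0,-0.5]
    - [0,0,-0.87,0,-0.5]

```text
clock: 15.92
position: [0.6098, -0.2941, 0.2206]
ee_rot: [0.819, 0.573, 0.0, 0.0]
ft_force: [0.0, 0.4, -1.3]
grip_width: 0.424
grasp_force: 29.9
```

```bash
python3 - <<'E'
from h import *
plan(NEW['salt'],.22,66.7)
p=camera('scene'); save(p,'s2.png',(200,30,420,230),2)
E
```

```text
t 15.93 pos [ 0.6098 -0.2941  0.2206] yaw 69.96 tilt [ 7.e-04 -4.e-04 -1.e+00] delta [ 0.739 -1.352  0.003] spin 0.109 w 0.424 g 29.931505395798013 F [ 0.   0.4 -1.3]
```

View pics/s2.png

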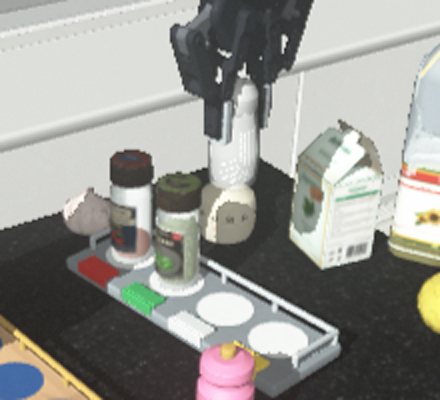

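The salt hangs upright in the gripper at crop pixel (235,140), and the jars are undisturbed. I'll carry it over.

Request:
carry_out:
  deltas:
    - [0.06,-0.1,0,0,-0.5]
    - [0.13,-0.24,0,0.02,-0.5]
    - [0.22,-0.4,0,0.04,-0.5]
    - [0.31,-0.55,0,0.06,-0.5]
    - [0.4,-0.7,0,0.08,-0.5]
    - [0.47,-0.85,0,0.1,-0.5]
    - [0.55,-1,0,0.11,-0.5]
    - [0.55,-1,0,0.11,-0.5]

```text
clock: 16.98
position: [0.4958, -0.164, 0.2193]
ee_rot: [0.835, 0.55, -0.001, -0.001]
ft_force: [0.4, 0.7, -0.7]
grip_width: 0.423
grasp_force: 30.0
```

```bash
python3 -c "
from h import *
plan(NEW['salt'],.22,66.7)"
```

```text
t 16.98 pos [ 0.4958 -0.164   0.2193] yaw 66.75 tilt [-1.8e-03  3.0e-04 -1.0e+00] delta [ 0.165 -0.35  -0.004] spin 0.002 w 0.423 g 29.963749382877722 F [ 0.4  0.7 -0.7]
```

Request:
carry_out:
  deltas:
    - [0.06,-0.12,0,0,-0.5]
    - [0.12,-0.25,0,0,-0.5]
    - [0.17,-0.35,0.1,0,-0.5]
    - [0.17,-0.35,0.2,0,-0.5]
    - [0.17,-0.35,0.3,0,-0.5]
    - [0.17,-0.35,0.4,0,-0.5]
    - [0.17,-0.35,0.4,0,-0.5]
    - [0.17,-0.35,0.4,0,-0.5]

```text
clock: 17.98
position: [0.4592, -0.1211, 0.1605]
ee_rot: [0.836, 0.549, 0.0, 0.0]
ft_force: [0.4, 0.2, -1.3]
grip_width: 0.422
grasp_force: 30.0
```

```bash
python3 -c "
from h import *
plan(NEW['salt'],.0915,66.7)"
```

```text
t 17.98 pos [ 0.4592 -0.1211  0.1605] yaw 66.65 tilt [ 3.e-04  0.e+00 -1.e+00] delta [-0.001 -0.013  0.46 ] spin -0.002 w 0.422 g 29.983197507681325 F [ 0.4  0.2 -1.3]
```

Request:
carry_out:
  deltas:
    - [0,-0.01,0.1,0,-0.5]
    - [0,-0.01,0.2,0,-0.5]
    - [0,-0.01,0.3,0,-0.5]
    - [0,-0.01,0.38,0,-0.5]
    - [0,-0.01,0.42,0,-0.5]
    - [0,-0.01,0.45,0,-0.5]
    - [0,-0.01,0.46,0,-0.5]
    - [0,-0.01,0.46,0,-0.5]

```text
clock: 18.98
position: [0.4577, -0.1204, 0.0915]
ee_rot: [0.836, 0.549, 0.0, 0.0]
ft_force: [-0.6, 0.4, -0.1]
grip_width: 0.425
grasp_force: 30.0
```

Request:
carry_out:
  deltas:
    - [0,0,0,0,-0.2]
    - [0,0,0,0,0]
    - [0,0,0,0,0.2]
    - [0,0,0,0,0.4]
    - [0,0,0,0,0.6]
    - [0,0,0,0,0.6]
    - [0,0,-0.1,0,0.6]
    - [0,0,-0.25,0,0.6]
    - [0,0,-0.45,0,0.6]
    - [0,0,-0.65,0,0.6]
    - [0,0,-0.85,0,0.6]
    - [0,0,-0.85,0,0.6]

```text
clock: 20.48
position: [0.4588, -0.1205, 0.222]
ee_rot: [0.835, 0.55, 0.001, 0.002]
ft_force: [0.4, 0.1, -0.3]
grip_width: 0.802
grasp_force: 0.0
```

```bash
python3 -c "
from h import *
chk('salt'); chk('mill'); plan(OLD['green'],.22)"
```

```text
scene salt err rack xy -0.0014 -0.0009 r 0.0182 504 top z 0.322
top salt err rack xy 0.0001 -0.0004 r 0.0194 134 top z 0.6
scene mill err rack xy -0.0035 -0.0016 r 0.0186 352 top z 0.128
top few 0
t 20.68 pos [ 0.4571 -0.1203  0.2183] yaw 66.66 tilt [-9.e-04  2.e-04 -1.e+00] delta [-0.234  1.371 -0.013] spin -0.111 w 0.803 g 0.0 F [ 1.2  0.2 -1. ]
```

Request:
carry_out:
  deltas:
    - [-0.03,0.18,0,-0.03,0.7]
    - [-0.06,0.36,0,-0.06,0.7]
    - [-0.09,0.57,0,-0.08,0.7]
    - [-0.13,0.79,0,-0.1,0.7]
    - [-0.17,1,0,-0.11,0.7]

```text
clock: 21.3
position: [0.5856, -0.2037, 0.2177]
ee_rot: [0.819, 0.573, -0.0, -0.001]
ft_force: [0.3, -0.7, 0.1]
grip_width: 0.847
grasp_force: 0.0
```

Request:
carry_out:
  deltas:
    - [-0.04,0.18,0,0,0.7]
    - [-0.08,0.36,0.05,0,0.7]
    - [-0.08,0.36,0.2,0,0.7]
    - [-0.08,0.36,0.2,0,0.7]
    - [-0.08,0.36,0.2,0,0.7]

```text
clock: 21.92
position: [0.6317, -0.2328, 0.1892]
ee_rot: [0.819, 0.573, 0.0, -0.0]
ft_force: [0.4, 0.2, -0.2]
grip_width: 0.849
grasp_force: 0.0
```

```bash
python3 -c "
from h import *
plan(OLD['green'],.092)"
```

```text
t 21.93 pos [ 0.6317 -0.2328  0.1892] yaw 69.98 tilt [-1.e-04  1.e-04 -1.e+00] delta [-0.007  0.005  0.648] spin -0.001 w 0.849 g 0.0 F [ 0.4  0.2 -0.2]
```

Request:
carry_out:
  deltas:
    - [-0.01,0,0.12,0,0.7]
    - [-0.01,0,0.25,0,0.7]
    - [-0.01,0,0.37,0,0.7]
    - [-0.01,0,0.48,0,0.7]
    - [-0.01,0,0.58,0,0.7]
    - [-0.01,0,0.65,0,0.7]
    - [-0.01,0,0.65,0,0.7]
    - [-0.01,0,0.65,0,0.7]

```text
clock: 22.92
position: [0.6317, -0.2345, 0.092]
ee_rot: [0.819, 0.573, 0.0, 0.0]
ft_force: [0.4, -0.5, 0.2]
grip_width: 0.848
grasp_force: 0.0
```

Request:
carry_out:
  deltas:
    - [0,0,0,0,0.4]
    - [0,0,0,0,0.2]
    - [0,0,0,0,0]
    - [0,0,0,0,-0.2]
    - [0,0,0,0,-0.4]
    - [0,0,0,0,-0.4]
    - [0,0,0,0,-0.4]
    - [0,0,0,0,-0.4]

```text
clock: 23.92
position: [0.6321, -0.2345, 0.0924]
ee_rot: [0.819, 0.573, 0.001, 0.001]
ft_force: [1.0, 0.7, 5.8]
grip_width: 0.473
grasp_force: 27.0
```

```bash
python3 -c "
from h import *
plan(OLD['green'],.092)"
```

```text
t 23.93 pos [ 0.6321 -0.2345  0.0924] yaw 69.97 tilt [ 2.1e-03 -6.0e-04 -1.0e+00] delta [ 0.003 -0.002  0.002] spin -0.001 w 0.473 g 27.031172811985016 F [1.  0.7 5.8]
```

Gripped: 0.473 × 85 mm = 40 mm, which fits the jar.

Request:
carry_out:
  deltas:
    - [0,0,-0.1,0,-0.4]
    - [0,0,-0.25,0,-0.4]
    - [0,0,-0.4,0,-0.4]
    - [0,0,-0.6,0,-0.4]
    - [0,0,-0.8,0,-0.4]
    - [0,0,-0.87,0,-0.4]
    - [0,0,-0.87,0,-0.4]

```text
clock: 24.8
position: [0.6312, -0.2344, 0.2221]
ee_rot: [0.819, 0.573, 0.0, 0.0]
ft_force: [-0.1, -0.2, -0.7]
grip_width: 0.467
grasp_force: 26.7
```

```bash
python3 -c "
from h import *
plan(NEW['green'],.22,66.7)"
```

```text
t 24.8 pos [ 0.6312 -0.2344  0.2221] yaw 69.96 tilt [ 4.e-04 -3.e-04 -1.e+00] delta [-0.11  -1.374  0.013] spin 0.109 w 0.467 g 26.653301417827606 F [-0.1 -0.2 -0.7]
```

Request:
carry_out:
  deltas:
    - [-0.01,-0.1,0,0,-0.4]
    - [-0.02,-0.24,0,0.02,-0.4]
    - [-0.03,-0.4,0,0.04,-0.4]
    - [-0.04,-0.55,0,0.06,-0.4]
    - [-0.05,-0.7,0,0.08,-0.4]
    - [-0.06,-0.85,0,0.1,-0.4]
    - [-0.08,-1,0,0.11,-0.4]
    - [-0.08,-1,0,0.11,-0.4]

```text
clock: 25.8
position: [0.4846, -0.1942, 0.2207]
ee_rot: [0.836, 0.549, -0.001, -0.001]
ft_force: [0.1, -0.3, -1.3]
grip_width: 0.466
grasp_force: 26.6
```

```bash
python3 -c "
from h import *
plan(NEW['green'],.22,66.7)"
```

```text
t 25.8 pos [ 0.4846 -0.1942  0.2207] yaw 66.62 tilt [-2.2e-03  1.0e-04 -1.0e+00] delta [-0.048 -0.361  0.005] spin -0.003 w 0.466 g 26.627797186374664 F [ 0.1 -0.3 -1.3]
```

Request:
carry_out:
  deltas:
    - [-0.02,-0.12,0,0,-0.4]
    - [-0.04,-0.25,0,0,-0.4]
    - [-0.05,-0.37,0.1,0,-0.4]
    - [-0.05,-0.37,0.2,0,-0.4]
    - [-0.05,-0.37,0.3,0,-0.4]
    - [-0.05,-0.37,0.4,0,-0.4]
    - [-0.05,-0.37,0.4,0,-0.4]
    - [-0.05,-0.37,0.4,0,-0.4]

```text
clock: 26.8
position: [0.4327, -0.1792, 0.162]
ee_rot: [0.835, 0.55, 0.0, 0.0]
ft_force: [0.1, -0.3, -1.2]
grip_width: 0.469
grasp_force: 26.6
```

```bash
python3 -c "
from h import *
plan(NEW['green'],.093,66.7)"
```

```text
t 26.8 pos [ 0.4327 -0.1792  0.162 ] yaw 66.67 tilt [ 4.e-04  0.e+00 -1.e+00] delta [-0.002 -0.004  0.46 ] spin -0.001 w 0.469 g 26.622134149074554 F [ 0.1 -0.3 -1.2]
```

Request:
carry_out:
  deltas:
    - [0,0,0.1,0,-0.4]
    - [0,0,0.2,0,-0.4]
    - [0,0,0.3,0,-0.4]
    - [0,0,0.38,0,-0.4]
    - [0,0,0.42,0,-0.4]
    - [0,0,0.45,0,-0.4]
    - [0,0,0.46,0,-0.4]
    - [0,0,0.46,0,-0.4]

```text
clock: 27.8
position: [0.4324, -0.1793, 0.093]
ee_rot: [0.836, 0.549, 0.0, 0.0]
ft_force: [0.3, 0.0, -0.1]
grip_width: 0.47
grasp_force: 26.6
```

Request:
carry_out:
  deltas:
    - [0,0,0,0,-0.1]
    - [0,0,0,0,0]
    - [0,0,0,0,0.2]
    - [0,0,0,0,0.4]
    - [0,0,0,0,0.6]
    - [0,0,0,0,0.6]
    - [0,0,-0.1,0,0.6]
    - [0,0,-0.25,0,0.6]
    - [0,0,-0.45,0,0.6]
    - [0,0,-0.65,0,0.6]
    - [0,0,-0.85,0,0.6]
    - [0,0,-0.85,0,0.6]

```text
clock: 29.3
position: [0.4336, -0.1795, 0.2235]
ee_rot: [0.835, 0.55, 0.001, 0.002]
ft_force: [-0.0, -0.8, -0.5]
grip_width: 0.802
grasp_force: 0.0
```

```bash
python3 -c "
from h import *
chk('green'); plan(OLD['red'],.22)"
```

```text
scene green err rack xy -0.0008 0.0009 r 0.0202 522 top z 0.374
top few 0
t 29.4 pos [ 0.4323 -0.1792  0.2208] yaw 66.66 tilt [ 8.e-04 -6.e-04 -1.e+00] delta [0.615 1.344 0.007] spin -0.111 w 0.807 g 0.0 F [ 0.1 -0.3  0.3]
```

Request:
carry_out:
  deltas:
    - [0.08,0.18,0,-0.03,0.7]
    - [0.16,0.36,0,-0.06,0.7]
    - [0.26,0.57,0,-0.08,0.7]
    - [0.36,0.79,0,-0.1,0.7]
    - [0.45,1,0,-0.11,0.7]

```text
clock: 30.02
position: [0.5974, -0.1764, 0.2192]
ee_rot: [0.819, 0.573, -0.001, -0.001]
ft_force: [0.1, 0.6, 0.5]
grip_width: 0.852
grasp_force: 0.0
```

Request:
carry_out:
  deltas:
    - [0.08,0.18,0,0,0.7]
    - [0.15,0.36,0.05,0,0.7]
    - [0.15,0.36,0.2,0,0.7]
    - [0.15,0.36,0.2,0,0.7]
    - [0.15,0.36,0.2,0,0.7]

```text
clock: 30.65
position: [0.655, -0.1741, 0.1907]
ee_rot: [0.819, 0.573, -0.0, -0.0]
ft_force: [-0.0, -0.3, 0.1]
grip_width: 0.851
grasp_force: 0.0
```

```bash
python3 -c "
from h import *
plan(OLD['red'],.092)"
```

```text
t 30.65 pos [ 0.655  -0.1741  0.1907] yaw 69.95 tilt [-1.e-04 -1.e-04 -1.e+00] delta [-0.003 -0.006  0.658] spin -0.002 w 0.851 g 0.0 F [-0.  -0.3  0.1]
```

Request:
carry_out:
  deltas:
    - [0,0,0.12,0,0.7]
    - [0,0,0.25,0,0.7]
    - [0,0,0.37,0,0.7]
    - [0,0,0.48,0,0.7]
    - [0,0,0.58,0,0.7]
    - [0,0,0.66,0,0.7]
    - [0,0,0.66,0,0.7]
    - [0,0,0.66,0,0.7]

```text
clock: 31.65
position: [0.6556, -0.174, 0.0919]
ee_rot: [0.819, 0.573, 0.0, 0.0]
ft_force: [0.3, -0.0, -0.3]
grip_width: 0.846
grasp_force: 0.0
```

Request:
carry_out:
  deltas:
    - [0,0,0,0,0.4]
    - [0,0,0,0,0.2]
    - [0,0,0,0,0]
    - [0,0,0,0,-0.2]
    - [0,0,0,0,-0.4]
    - [0,0,0,0,-0.4]
    - [0,0,0,0,-0.4]
    - [0,0,0,0,-0.4]

```text
clock: 32.65
position: [0.6556, -0.1739, 0.0922]
ee_rot: [0.819, 0.573, 0.0, 0.0]
ft_force: [-1.7, 0.1, 5.1]
grip_width: 0.471
grasp_force: 25.5
```

```bash
python3 -c "
from h import *
plan(OLD['red'],.092)"
```

```text
t 32.65 pos [ 0.6556 -0.1739  0.0922] yaw 69.97 tilt [ 1.2e-03 -2.0e-04 -1.0e+00] delta [-0.006 -0.009  0.001] spin -0.001 w 0.471 g 25.463319718837738 F [-1.7  0.1  5.1]
```

Request:
carry_out:
  deltas:
    - [0,0,-0.1,0,-0.4]
    - [0,0,-0.25,0,-0.4]
    - [0,0,-0.4,0,-0.4]
    - [0,0,-0.6,0,-0.4]
    - [0,0,-0.8,0,-0.4]
    - [0,0,-0.87,0,-0.4]
    - [0,0,-0.87,0,-0.4]

```text
clock: 33.52
position: [0.6553, -0.174, 0.2221]
ee_rot: [0.819, 0.573, 0.0, 0.0]
ft_force: [-0.4, -0.3, -1.2]
grip_width: 0.471
grasp_force: 25.2
```

```bash
python3 -c "
from h import *
plan(NEW['red'],.22,66.7)"
```

```text
t 33.52 pos [ 0.6553 -0.174   0.2221] yaw 69.96 tilt [ 6.e-04 -3.e-04 -1.e+00] delta [-0.966 -1.412  0.013] spin 0.109 w 0.471 g 25.15755146741867 F [-0.4 -0.3 -1.2]
```

Request:
carry_out:
  deltas:
    - [-0.07,-0.1,0,0,-0.4]
    - [-0.16,-0.24,0,0.02,-0.4]
    - [-0.27,-0.4,0,0.04,-0.4]
    - [-0.38,-0.55,0,0.06,-0.4]
    - [-0.48,-0.7,0,0.08,-0.4]
    - [-0.58,-0.85,0,0.1,-0.4]
    - [-0.68,-1,0,0.11,-0.4]
    - [-0.68,-1,0,0.11,-0.4]

```text
clock: 34.52
position: [0.4772, -0.2194, 0.2206]
ee_rot: [0.836, 0.548, -0.001, -0.001]
ft_force: [0.1, 0.4, -0.5]
grip_width: 0.472
grasp_force: 25.1
```

```bash
python3 -c "
from h import *
plan(NEW['red'],.22,66.7)"
```

```text
t 34.52 pos [ 0.4772 -0.2194  0.2206] yaw 66.51 tilt [-2.4e-03 -1.0e-04 -1.0e+00] delta [-0.299 -0.383  0.005] spin -0.006 w 0.472 g 25.1295205950737 F [ 0.1  0.4 -0.5]
```

Request:
carry_out:
  deltas:
    - [-0.1,-0.13,0,0,-0.4]
    - [-0.2,-0.26,0,0,-0.4]
    - [-0.3,-0.39,0.1,0,-0.4]
    - [-0.3,-0.39,0.2,0,-0.4]
    - [-0.3,-0.39,0.3,0,-0.4]
    - [-0.3,-0.39,0.4,0,-0.4]
    - [-0.3,-0.39,0.4,0,-0.4]
    - [-0.3,-0.39,0.4,0,-0.4]

```text
clock: 35.52
position: [0.4082, -0.2365, 0.1621]
ee_rot: [0.835, 0.55, 0.0, 0.0]
ft_force: [-0.2, 0.6, -1.4]
grip_width: 0.47
grasp_force: 25.1
```

```bash
python3 -c "
from h import *
plan(NEW['red'],.093,66.7)"
```

```text
t 35.52 pos [ 0.4082 -0.2365  0.1621] yaw 66.69 tilt [ 4.e-04 -0.e+00 -1.e+00] delta [-0.011 -0.007  0.46 ] spin -0.0 w 0.47 g 25.138870775699615 F [-0.2  0.6 -1.4]
```

Request:
carry_out:
  deltas:
    - [-0.01,-0.01,0.1,0,-0.4]
    - [-0.01,-0.01,0.2,0,-0.4]
    - [-0.01,-0.01,0.3,0,-0.4]
    - [-0.01,-0.01,0.38,0,-0.4]
    - [-0.01,-0.01,0.42,0,-0.4]
    - [-0.01,-0.01,0.45,0,-0.4]
    - [-0.01,-0.01,0.46,0,-0.4]
    - [-0.01,-0.01,0.46,0,-0.4]

```text
clock: 36.52
position: [0.406, -0.2374, 0.093]
ee_rot: [0.836, 0.549, 0.0, 0.0]
ft_force: [-0.2, 0.5, -2.3]
grip_width: 0.473
grasp_force: 25.1
```

Request:
carry_out:
  deltas:
    - [0,0,0,0,-0.1]
    - [0,0,0,0,0]
    - [0,0,0,0,0.2]
    - [0,0,0,0,0.4]
    - [0,0,0,0,0.6]
    - [0,0,0,0,0.6]
    - [0,0,-0.1,0,0.6]
    - [0,0,-0.25,0,0.6]
    - [0,0,-0.45,0,0.6]
    - [0,0,-0.65,0,0.6]
    - [0,0,-0.85,0,0.6]
    - [0,0,-0.85,0,0.6]

```text
clock: 38.02
position: [0.407, -0.2378, 0.2235]
ee_rot: [0.835, 0.549, 0.001, 0.002]
ft_force: [0.8, -0.1, 0.6]
grip_width: 0.798
grasp_force: 0.0
```

Request:
carry_out:
  deltas:
    - [0,0.15,0,0,0.6]
    - [0,0.3,0,0,0.6]
    - [0,0.5,0,0,0.6]
    - [0,0.7,0,0,0.6]
    - [0,0.9,0,0,0.6]
    - [0,1,0,0,0.6]
    - [0,1,0,0,0.6]
    - [0,1,0,0,0.6]

```text
clock: 39.02
position: [0.543, -0.2965, 0.2202]
ee_rot: [0.835, 0.55, -0.0, -0.0]
ft_force: [-0.4, -0.8, 1.1]
grip_width: 0.803
grasp_force: 0.0
```

```bash
python3 - <<'E'
from h import *
for k in NEW: p=chk(k)
plan(NEW['red'],.22)
save(camera('scene'),'end.png',s=1.5)
E
```

```text
scene mill err rack xy -0.0031 -0.0015 r 0.019 349 top z 0.129
top mill err rack xy -0.0003 -0.0004 r 0.0219 101 top z 0.13
scene salt err rack xy -0.0059 -0.0034 r 0.0139 376 top z 0.115
top salt err rack xy 0.0002 -0.0002 r 0.0194 132 top z 0.117
scene green err rack xy -0.0032 -0.0008 r 0.0177 395 top z 0.131
top few 0
scene red err rack xy -0.0023 -0.0001 r 0.0197 540 top z 0.132
top few 0
t 39.42 pos [ 0.5434 -0.2968  0.2205] yaw 66.66 tilt [ 2.e-04 -3.e-04 -1.e+00] delta [ 0.001 -0.994  0.003] spin -0.111 w 0.8 g 0.0 F [ 0.7 -0.1  0.5]
```

View pics/end.png

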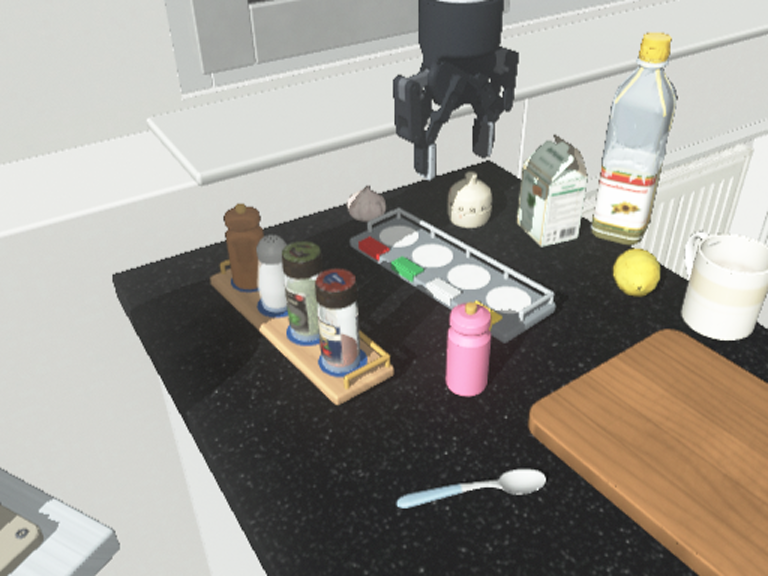

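All four stand upright in the blue places: mill (243,250), salt (272,275), green jar (303,290) and red jar (338,320), left to right. The arm is clear.

```bash
python3 -c "
from h import *
print(ticket.hand_in())"
```

```text
the job is handed in; nothing more can be done
None
```

The job is handed in: from the left, mill, salt, green jar and red jar stand upright in the wooden rack's blue places, a few mm from centre by camera, at about 39 s; the judge's result was not shown.

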